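# Pack the rope-craft kit caddy

### The job

Pack the kit into the wooden caddy, each piece in the bay made for it: the flanged wooden peg standing upright in the round cup, the thread spool standing upright in the square well, the wooden ring flat on the seat of the post (over the post), and the long gauge bar flat in the trough between its rails. The plain dowel and the short bar look similar but do not belong to the kit: leave them where they are.

Things in the scene. Friction and masses are not known exactly. Their poses are not given: they have to be found in the camera images.
- peg_c (a point): Centre (31 mm above its foot) of the turned wooden peg of the kit, standing upright, 62 mm tall: foot flange 42 mm diameter and 10 mm high, shaft 28 mm diameter, head 34 mm diameter from 40 to 62 mm height, flat top. From above the flange shows as a rim round the head. z up along its axis.
- spool_c (a point): Centre (25 mm above its underside) of the wooden spool of the kit, standing upright, 50 mm tall: two flanges of 50 mm diameter (lower 10 mm thick, upper 14 mm thick), core 28 mm diameter, small dark dot in the middle of the top. z up along its axis.
- ring_c (a point): Centre (10 mm above its underside) of the wooden ring of the kit, lying flat: outer diameter 60 mm, hole 34 mm, 20 mm thick. z up along its axis.
- bar_c (a point): Centre (11 mm above its underside) of the long wooden gauge bar of the kit, lying flat: 96 mm along its x, 30 mm along its y, 22 mm thick along z.
- short_bar_c (a point): Centre of the short wooden bar, a look-alike that must stay where it is: 52 mm along its x, 30 mm along its y, 22 mm thick, lying flat.
- dowel_c (a point): Centre of the plain wooden dowel, a look-alike that must stay where it is: straight cylinder 34 mm diameter, 62 mm tall, no flange and no neck, standing upright.
- bay_cup: Fixed bay block in the caddy, 88 (x) by 122 mm (y), base plate 6 mm thick; origin at the centre of its underside, 6 mm above the table, z up. For the peg: round wall, 64 mm inner diameter, 5 mm thick, 12 mm high; inner floor 6 mm above the origin. The four bays lie two by two, in any places, in a dark wooden caddy with walls 20 mm high.
- bay_well: Fixed bay block in the caddy, 88 (x) by 122 mm (y), base plate 6 mm thick; origin at the centre of its underside, 6 mm above the table, z up. For the spool: square wall, 68 mm inner width, 5 mm thick, 12 mm high; inner floor 6 mm above the origin. Neighbouring bays: 89 mm apart along x, 123 mm along y.
- bay_post: Fixed bay block in the caddy, 88 (x) by 122 mm (y), base plate 6 mm thick; origin at the centre of its underside, 6 mm above the table, z up. For the ring: round seat of 56 mm diameter, its top 16 mm above the origin, with an upright post of 14 mm diameter in the middle that rises 28 mm above the seat.
- bay_trough: Fixed bay block in the caddy, 88 (x) by 122 mm (y), base plate 6 mm thick; origin at the centre of its underside, 6 mm above the table, z up. For the long bar: bed 56 mm wide, its top 18 mm above the origin; the bar lies along the bay's y between rails 8 mm high, 48 mm apart, and end stops 114 mm apart. The middle 74 mm of each side has no rail: room for the fingers.
There are look-alikes about, which are no part of the job. What is shaped like the part that bears ring_c but black or purple is not meant.

How it is judged (in metres and radians):
At the end, for the whole second after the job is handed in: All released, at rest, upright or flat, down on their own bay's floor (4 mm): peg within 15 mm of the cup's centre, spool 16 mm of the well's, ring round the post, long bar between the rails, 16 mm of the trough's centre, lengthwise (0.3 rad). Dowel and short bar within 25 mm of their start (horizontal distance between peg_c and bay_cup below 0.015 m and z of peg_c in the frame of bay_cup between 0.033 and 0.041 m and angle between each of peg_c, spool_c, ring_c, bar_c's own z axis and vertical below 0.12 rad and linear speed of each of peg, spool, ring, bar below 0.02 m/s and angular speed of each of peg, spool, ring, bar below 0.2 rad/s and horizontal distance between spool_c and bay_well below 0.016 m and z of spool_c in the frame of bay_well between 0.027 and 0.035 m and horizontal distance between ring_c and bay_post below 0.0135 m and z of ring_c in the frame of bay_post between 0.022 and 0.03 m and horizontal distance between bar_c and bay_trough below 0.016 m and angle between the x axis of bar_c and the y axis of bay_trough, either way round below 0.3 rad and z of bar_c in the frame of bay_trough between 0.025 and 0.033 m and distance of each of dowel_c, short_bar_c from where it was at the start of the episode below 0.025 m); the robot touches nothing.
It fails at once if the plain dowel is moved by more than 25 mm or tipped over (distance of dowel_c from where it was at the start of the episode above 0.025 m or angle between dowel_c's own z axis and vertical above 0.5 rad).
It fails at once if the short bar is moved by more than 25 mm (distance of short_bar_c from where it was at the start of the episode above 0.025 m).
It also fails if it takes over 109 s, if anything falls off the work surface, if the arm or the gripper's body presses on something with over 40 N, if the wrist force passes 120 N, or if a joint passes its speed limit or range.

### The arm

A 6-joint arm with a two-finger parallel gripper is mounted at the origin on the work surface. World frame = base frame: x ahead of the robot, y to its left, z up, the work surface at z = 0. Lengths are in m, angles in degrees, forces in N, time in s.
With the tool pointing down it reaches from about 0.4 to 0.825 m from the base axis. Payload 7 kg.
Tool frame: the origin (TCP) lies at the very end of the fingers, on their centre line; the grasp point (between the pads) lies 19 mm behind it; z points along the fingers, y is the line along which they close (so a half turn about z gives the same grasp; the last joint's range is limited). The gripper opens to 88 mm and grips with 3 to 60 N. Pads are 19 mm wide; open, the fingers measure 130 mm over their backs; the gripper's body (78 mm by 193 mm) begins 47 mm behind the grasp point.
Start: joints at [-48.123, 20.546, 0.682, 0, -70.136, -16.507], TCP at [0.289, -0.61, 0.227] pointing down, gripper open.
Joint ranges: [-176.03, 176.03], [-82.01, 121.73], [-58.28, 71.71], [-173.87, 95.51], [-174.79, -0.11], [-173.66, 173.66]. Speed limits (degrees/s): [136.94, 136.94, 172.46, 180, 180, 180].

### API

Orientations are given as [roll, pitch, yaw] about the fixed x, y, z axes, in that order (R = Rz(yaw) Ry(pitch) Rx(roll)).
In Python, from plant import get_state, capture, close_job, regions_of gives the robot as it stands.
- The arm moves only by the tool jog_arm, never from a script. Its argument "moves" is a list of rows, each a list of 3 entries, a list of its own where there are three numbers: the shift along the tool's x, y, z in cm, then the turn about the tool's z in degrees, then the finger opening in cm, from 0 to 8.76. A call has 1 to 12 rows; each row shifts and turns the commanded pose from where the row before left it, along the tool's axes as they then stand; what a row does not reach is not made up. A row lasts 1/8 s, in which the tool goes at most 62.5 mm and 10.7 degrees, less where a joint would pass 70% of its speed; a pose out of reach is approached as far as the arm can. A call is refused whole if a number of a shift passes 6.25 or a number of a turn 10.7, either way. A call with a gripper value outside its range is refused whole. The fingers move at their own pace and stop on an object; "newtons" is the grip in N (left out, the last holds). Time passes only in rows, so rows that do not move let the fingers close. It gives the time, the measured TCP pose, the force, the opening and the grip force at its end, in the units of the state.
- get_state(): the state, without advancing time (a new reading comes with each control period).
- capture(name): name is "side" or "top" or "wrist"; returns a dict with "pixels" (384x512x3 uint8, blue, green, red), "mtx" (3x3 intrinsics, pixels), "world_from_camera" (4x4, takes a point from camera to world coordinates); the wrist camera has in their place "hand_eye" (4x4, takes a point from camera to tool coordinates, whose origin is the TCP and whose axes are the flange's). Camera axes: x right, y down, z forward; pixel columns grow to the right and rows downward; lengths in m; the calibration is good to about 2 mm. A picture is of the moment at which its call begins: read the wrist's pose just before it. There is no depth.
- close_job(): hands the job in; it is judged then, once.
Trained networks look in a picture, given as the dict that the camera call returned (one of the last four; its "shot" number tells which), for a name from the list of things; names that differ only in an ending like _2 or _b are one class to them, and where a whole thing is asked for, a point or a joint stands for the part that bears it (a point fixed in the world has none). Each returns a list of dicts, best first, with "confidence" (0 to 1); they miss things now and then, are a little off and sometimes report something else, mostly with a low value. They report only what shows in the picture. A call takes as long as a camera call. They do not tell look-alikes from the thing itself.
- regions_of(picture, thing): "pixels" (384x512 bool, what is visible of it) and "pixel" ([column, row] in pixels, amid what is visible of it).
The state is a dict: "time_s": time; "joints": joint angles; "qd": joint speeds; "joint_torque": joint torques, N m; "tcp_pos": TCP position; "eef_rot": TCP orientation; "contact_force": force on the tool from outside, world axes, zero at the start; "moment": the same for the moment, N m; "gripper_width": finger opening in m; "gripper_force": force on a finger pad.
Only numpy, scipy, OpenCV 4.12 (cv2) and the standard library are available. Lean on these libraries where they do the work, as an engineer would, in place of code of your own. Each camera call takes 0.05 s, during which the arm holds its last target. There are 200 camera calls.

## Working session

There is one attempt and no reset: what is moved stays moved. The work goes in short steps, Python scripts to look and compute and a tool call to move; the robot and the scene stay as the last step left them, time stands still between calls to the robot, and variables do not carry over. Pictures are saved under pics/ and viewed, at most 14 in all, crops included, and the job is handed in when it is done.

Besides the shell and the picture viewer there is one more tool, called after "Call:" as name(argument=value, ...), one argument or row to a line, values as JSON. jog_arm: Moves the arm, as the interface text tells. Its arguments: {"type":"object","properties":{"moves":{"type":"array"},"newtons":{"type":"number"}},"required":["moves"]}

```bash
ls; mkdir -p pics
python3 - <<'E'
from plant import get_state,capture
import cv2
s=get_state();print({k:s[k] for k in('time_s','tcp_pos','eef_rot','gripper_width')})
for n in('top','side'):
    c=capture(n);cv2.imwrite(f'pics/{n}0.png',c['pixels']);print(n,c['world_from_camera'],c['mtx'])
E
```

```text
pics
{'time_s': 0.0, 'tcp_pos': array([ 0.28898776, -0.60946015,  0.22560585]), 'eef_rot': array([ 1.79902574e+02, -9.91579149e-03, -1.54634027e+02]), 'gripper_width': 0.08810493180214542}
top [[ 0.01802851 -0.99866295  0.04844874  0.40986461]
 [-0.99980519 -0.01839616 -0.00715323  0.02676109]
 [ 0.00803493 -0.04831034 -0.99880006  1.05422478]
 [ 0.          0.          0.          1.        ]] [[370.56157923   0.         256.14939999]
 [  0.         370.56157923 186.10370414]
 [  0.           0.           1.        ]]
side [[-0.81813125 -0.29603696  0.492974   -0.07338355]
 [-0.57497067  0.43361677 -0.69381931  0.77816116]
 [-0.00836564 -0.85108085 -0.524968    0.60852473]
 [ 0.          0.          0.          1.        ]] [[407.48567055   0.         248.50407609]
 [  0.         407.48567055 191.75569537]
 [  0.           0.           1.        ]]
```

View pics/top0.png

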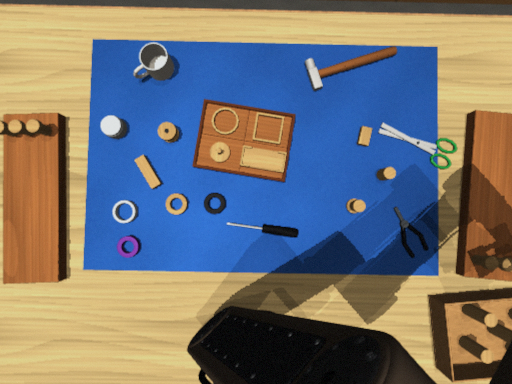

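View pics/side0.png

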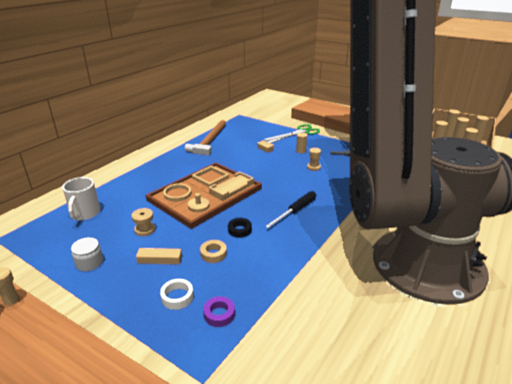

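Top view: the peg with a visible rim is at (356,206) and the plain dowel at (388,173). The long bar is at (147,172) and the short bar at (364,136). The spool is at (168,131) and the wooden ring at (176,204); the white, black and purple rings are not meant. In the caddy, the cup is at (225,121), the well at (268,128), the post at (220,152) and the trough at (263,160).

```bash
cat > h.py <<'E'
import numpy as np, cv2
from scipy.spatial.transform import Rotation as R
from plant import get_state,capture,close_job,regions_of
def cam(c,s=None):
    if 'world_from_camera' in c: return np.array(c['world_from_camera'])
    T=np.eye(4);T[:3,:3]=R.from_euler('xyz',s['eef_rot'],degrees=True).as_matrix();T[:3,3]=s['tcp_pos']
    return T@np.array(c['hand_eye'])
def ray(c,uv,z,s=None):
    T=cam(c,s);d=T[:3,:3]@np.linalg.solve(c['mtx'],[uv[0],uv[1],1.]);o=T[:3,3]
    return (o+d*(z-o[2])/d[2])[:2]
def jog(p,yaw=None,zt=None):
    """cm shifts in tool axes to world target p (3), and yaw difference in tool turn"""
    s=get_state();r=R.from_euler('xyz',s['eef_rot'],degrees=True)
    return np.round(r.inv().apply(np.array(p)-s['tcp_pos'])*100,2)
def rect(m):
    cs,_=cv2.findContours(m.astype(np.uint8),cv2.RETR_EXTERNAL,cv2.CHAIN_APPROX_NONE)
    return cv2.minAreaRect(max(cs,key=cv2.contourArea))
E
python3 - <<'E'
from h import *
c=capture('top')
zs=dict(peg_c=.062,spool_c=.05,ring_c=.02,bar_c=.022,short_bar_c=.022,dowel_c=.062,bay_cup=.02,bay_well=.02,bay_post=.022,bay_trough=.028)
for k,z in zs.items():
    for r in regions_of(c,k)[:4]:
        m=r['pixels'];q=rect(m);b=cv2.boxPoints(q)
        w=np.array([ray(c,p,z) for p in b]);
        print(k,round(r['confidence'],2),np.round(r['pixel']),'ctr',ray(c,q[0],z).round(4),'edges',(w[1]-w[0]).round(3),(w[2]-w[1]).round(3))
im=c['pixels']
a=cv2.resize(im[110:220,330:410],None,fx=5,fy=5);b=cv2.resize(im[110:220,100:180],None,fx=5,fy=5)
cv2.imwrite('pics/crop1.png',np.hstack([b,a]))
E
```

```text
peg_c 0.72 [356. 208.] ctr [ 0.4095 -0.2475] edges [ 0.001 -0.051] [-0.037 -0.   ]
spool_c 0.7 [167. 133.] ctr [0.5991 0.2612] edges [ 0.032 -0.03 ] [-0.042 -0.043]
ring_c 0.73 [177. 200.] ctr [0.4061 0.2401] edges [ 0.001 -0.058] [-0.056 -0.002]
ring_c 0.62 [218. 204.] ctr [0.4094 0.1331] edges [ 0.001 -0.056] [-0.053 -0.001]
ring_c 0.59 [121. 244.] ctr [0.285  0.3706] edges [ 0.001 -0.061] [-0.055 -0.002]
bar_c 0.79 [147. 173.] ctr [0.4941 0.3209] edges [ 0.018 -0.028] [-0.081 -0.052]
short_bar_c 0.61 [364. 138.] ctr [ 0.608  -0.2863] edges [ 0.06  -0.013] [-0.008 -0.037]
dowel_c 0.58 [385. 173.] ctr [ 0.4982 -0.3287] edges [ 0.014 -0.05 ] [-0.032 -0.008]
dowel_c 0.5 [219. 156.] ctr [0.5468 0.1196] edges [ 0.081 -0.01 ] [-0.016 -0.116]
bay_cup 0.82 [226. 125.] ctr [0.6398 0.109 ] edges [ 0.087 -0.013] [-0.018 -0.12 ]
bay_well 0.69 [270. 131.] ctr [ 0.6225 -0.0119] edges [ 0.089 -0.014] [-0.019 -0.122]
bay_post 0.72 [218. 155.] ctr [0.552  0.1215] edges [ 0.086 -0.011] [-0.017 -0.123]
bay_trough 0.81 [263. 159.] ctr [0.5343 0.0009] edges [ 0.087 -0.013] [-0.019 -0.126]
```

View pics/crop1.png

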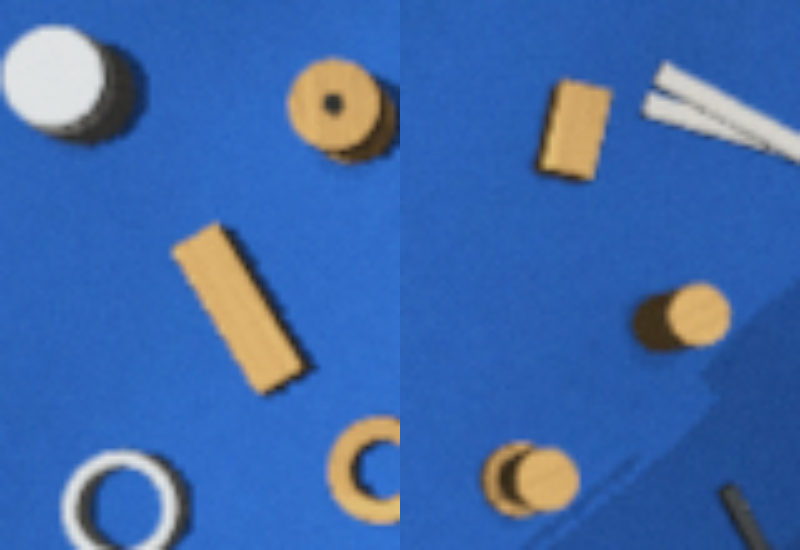

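In the enlarged crop, the peg with its flange rim is at (359,206) and the flangeless dowel is at (390,173), so the peg is the first. The 96 mm bar at (148,172) is the long one. The spool with its dot is at (167,131), and the plain wooden ring is at (176,204). First I turn the tool to the caddy's orientation.

Call:
jog_arm(
  moves=[
    [[0, 0, 0], -9.35, 8.76],
    [[0, 0, 0], -9.35, 8.76],
    [[0, 0, 0], -9.35, 8.76],
    [[0, 0, 0], -9.35, 8.76],
    [[0, 0, 0], -9.35, 8.76],
    [[0, 0, 0], -9.35, 8.76],
    [[0, 0, 0], 0, 8.76],
  ],
)

```text
time_s: 1.52
tcp_pos: [0.2892, -0.6099, 0.2266]
eef_rot: [-180.0, 0.0, -98.6]
contact_force: [0.2, 0.5, -0.3]
gripper_width: 0.0876
gripper_force: 0.0
```

Run:
```python
from h import *
s=get_state();print(s['tcp_pos'],s['eef_rot'],s['joints'])
c=capture('top')
pts=[]
for k in ('bay_cup','bay_well','bay_post','bay_trough'):
    r=regions_of(c,k)[0];q=rect(r['pixels']);b=cv2.boxPoints(q);w=np.array([ray(c,p,.012) for p in b])
    pts.append(w.mean(0));print(k,w.mean(0).round(4),np.degrees(np.arctan2(*(w[1]-w[0])[::-1])).round(1),[np.linalg.norm(w[1]-w[0]).round(3),np.linalg.norm(w[2]-w[1]).round(3)])
P=np.array(pts);print('mean',P.mean(0),'ydir',P[0]-P[1],P[2]-P[3],'xdir',P[0]-P[2],P[1]-P[3])
for n,uv,z in(('peg',(359.4,206),.062),('dowel',(389.8,173),.062),('spool',(167,131),.05)): print(n,ray(c,uv,z))
p=ray(c,(359.4,206),.062)
print('jog to peg',jog([*p,.2]))
```

```text
[ 0.28921783 -0.60985154  0.22656978] [-1.79999943e+02  9.50458584e-04 -9.85878881e+01] [-4.81190912e+01  2.05443004e+01  6.80362031e-01 -8.18260942e-04
 -7.01366224e+01  3.95314811e+01]
bay_cup [0.6416 0.1102] -7.9 [np.float64(0.088), np.float64(0.123)]
bay_well [ 0.6226 -0.0115] -9.4 [np.float64(0.089), np.float64(0.123)]
bay_post [0.5528 0.1235] -7.9 [np.float64(0.091), np.float64(0.123)]
bay_trough [0.5361 0.0013] -8.3 [np.float64(0.092), np.float64(0.124)]
mean [0.58828393 0.05586919] ydir [0.01895072 0.12162803] [0.01666874 0.12222614] xdir [ 0.08876544 -0.01334904] [ 0.08648346 -0.01275092]
peg [ 0.40971722 -0.2579696 ]
dowel [ 0.49995139 -0.33961473]
spool [0.60455011 0.26541277]
jog to peg [-36.6   -6.63   2.66]
```

Call:
jog_arm(
  moves=[
    [[-5.2, -0.95, 0.2], 0, 8.76],
    [[-5.2, -0.95, 0.2], 0, 8.76],
    [[-5.2, -0.95, 0.2], 0, 8.76],
    [[-5.2, -0.95, 0.2], 0, 8.76],
    [[-5.2, -0.95, 0.2], 0, 8.76],
    [[-5.2, -0.95, 0.2], 0, 8.76],
    [[-5.2, -0.95, 0.2], 0, 8.76],
    [[0, 0, 0], 0, 8.76],
  ],
)

```text
time_s: 2.78
tcp_pos: [0.41, -0.2572, 0.213]
eef_rot: [-179.9, 0.0, -98.3]
contact_force: [0.0, 0.1, 0.4]
gripper_width: 0.0875
gripper_force: 0.0
```

Run:
```python
from h import *
s=get_state();print(s['tcp_pos'],s['eef_rot'])
c=capture('wrist');cv2.imwrite('pics/w1.png',c['pixels'])
print(np.array(c['hand_eye']).round(3).tolist(),c['mtx'][0])
for r in regions_of(c,'peg_c')[:3]:
    q=rect(r['pixels']);print(r['confidence'],r['pixel'],q,ray(c,q[0],.062,s))
```

```text
[ 0.40999469 -0.25717488  0.21299543] [-1.79929244e+02  1.39697834e-02 -9.83481977e+01]
[[-0.001, -0.96, -0.279, 0.076], [1.0, -0.001, -0.0, -0.0], [0.0, -0.279, 0.96, -0.158], [0.0, 0.0, 0.0, 1.0]] [302.89494847   0.         256.37656956]
0.62 [257.3, 167.7] ((254.5, 168.5), (43.0, 33.0), 90.0) [ 0.4111305  -0.26505969]
```

View pics/w1.png

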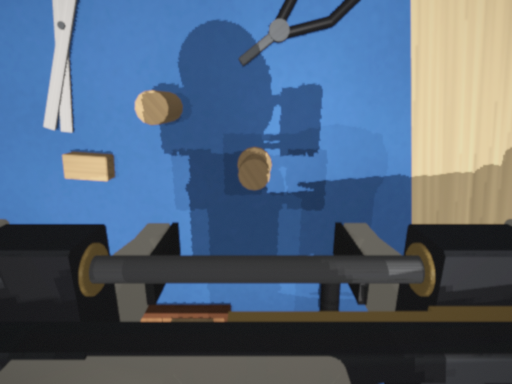

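Wrist view: the peg head's disc is at about (254,174) with the flange rim behind it at (255,162). The dowel is at (153,107) and the short bar at (88,167).

Run:
```python
from h import *
s=get_state();c=capture('wrist')
p=ray(c,(254.5,174),.062,s);print(p,ray(c,(255,163),.01,s))
p=(p+np.array([.4097,-.2580]))/2
print(jog([*p,.032]))
```

```text
[ 0.41121274 -0.26151531] [ 0.41078272 -0.26268488]
[-0.05 -0.13 18.08]
```

Call:
jog_arm(
  moves=[
    [[0, -0.1, 5], 0, 8.76],
    [[0, 0, 5], 0, 8.76],
    [[0, 0, 4], 0, 8.76],
    [[0, 0, 3], 0, 8.76],
    [[0, 0, 1], 0, 8.76],
    [[0, 0, 0], 0, 8.76],
    [[0, 0, 0], 0, 2],
    [[0, 0, 0], 0, 2],
    [[0, 0, 0], 0, 2],
    [[0, 0, 0], 0, 2],
    [[0, 0, 0], 0, 2],
    [[0, 0, 0], 0, 2],
  ],
  newtons=25,
)

```text
time_s: 4.42
tcp_pos: [0.4101, -0.2599, 0.0326]
eef_rot: [-180.0, -0.0, -98.5]
contact_force: [0.5, 0.1, -1.0]
gripper_width: 0.0335
gripper_force: 25.5
```

Run:
```python
from h import *
s=get_state();print(s['tcp_pos'],s['eef_rot'],s['gripper_width'],s['gripper_force'])
c=capture('wrist');cv2.imwrite('pics/w2.png',c['pixels'])
```

```text
[ 0.4101155  -0.2599319   0.03261646] [-1.79984540e+02 -3.55245129e-03 -9.85194295e+01] 0.033520691025515394 25.452843417733675
```

Call:
jog_arm(
  moves=[
    [[0, 0, -4], 0, 2],
    [[0, 0, -5], 0, 2],
    [[-3, -1.3, -2], 0, 2],
    [[-5, -2.17, 0], 0, 2],
    [[-5, -2.17, 0], 0, 2],
    [[-5, -2.17, 0], 0, 2],
    [[-5, -2.17, 0], 0, 2],
    [[-5, -2.17, 0], 0, 2],
    [[-5, -2.17, 0], 0, 2],
    [[-4, -1.74, 0], 0, 2],
    [[-3, -1.3, 0], 0, 2],
    [[0, 0, 0], 0, 2],
  ],
)

```text
time_s: 5.98
tcp_pos: [0.6415, 0.1118, 0.1414]
eef_rot: [179.9, -0.0, -98.4]
contact_force: [-0.8, -1.1, -0.5]
gripper_width: 0.0331
gripper_force: 25.0
```

Run:
```python
from h import *
s=get_state();print(s['tcp_pos'],s['eef_rot'],s['gripper_width'])
print(jog([.6413,.1102,.045]))
c=capture('wrist');cv2.imwrite('pics/w3.png',c['pixels'])
for k in ('bay_cup','bay_well','bay_post','bay_trough'):
    for r in regions_of(c,k)[:1]:
        q=rect(r['pixels']);w=np.array([ray(c,p,.012,s) for p in cv2.boxPoints(q)]);print(k,r['confidence'],w.round(3).tolist())
```

```text
[0.64145698 0.11175562 0.14138327] [ 1.79938838e+02 -3.85062364e-02 -9.84143789e+01] 0.033125363573371834
[ 0.15 -0.02  9.64]
bay_cup 0.96 [[0.701, 0.146], [0.679, 0.041], [0.591, 0.055], [0.604, 0.162]]
bay_well 0.86 [[0.665, -0.05], [0.579, -0.037], [0.589, 0.055], [0.683, 0.041]]
bay_post 0.77 [[0.608, 0.166], [0.591, 0.053], [0.505, 0.069], [0.512, 0.185]]
bay_trough 0.55 [[0.592, 0.055], [0.578, -0.04], [0.49, -0.024], [0.495, 0.073]]
```

View pics/w3.png

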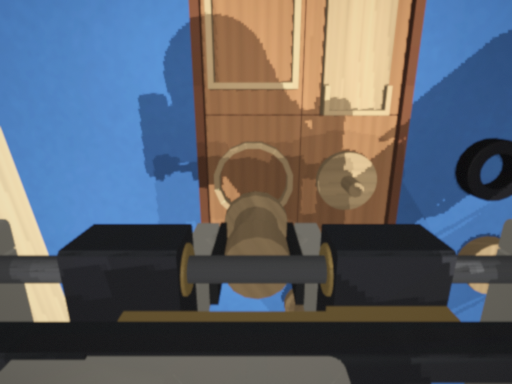

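Wrist view: the peg hangs upright in the fingers. The cup ring is centred at about (254,181), the bays' common corner is at (301,115), and the post base is at (347,181).

Run:
```python
from h import *
s=get_state();c=capture('wrist')
print('corner',ray(c,(301,115),.012,s),'cup',ray(c,(253.7,181),.024,s),'seat',ray(c,(347,181),.022,s))
```

```text
corner [0.5902164  0.05309339] cup [0.64260088 0.1058981 ] seat [0.55500847 0.11971934]
```

Call:
jog_arm(
  moves=[
    [[0.2, 0, 4], 0, 2],
    [[0, 0, 3.5], 0, 2],
    [[0, 0, 1.5], 0, 2],
    [[0, 0, 0.6], 0, 2],
    [[0, 0, 0], 0, 2],
    [[0, 0, 0], 0, 2],
  ],
)

```text
time_s: 7.02
tcp_pos: [0.6415, 0.1082, 0.0479]
eef_rot: [-179.9, 0.1, -98.5]
contact_force: [-0.3, -0.0, -0.3]
gripper_width: 0.0331
gripper_force: 25.0
```

Call:
jog_arm(
  moves=[
    [[0, 0, 0.25], 0, 2],
    [[0, 0, 0], 0, 2],
    [[0, 0, 0], 0, 2],
  ],
)

```text
time_s: 7.4
tcp_pos: [0.6411, 0.1081, 0.0446]
eef_rot: [-179.9, 0.0, -98.5]
contact_force: [0.7, 0.3, 2.9]
gripper_width: 0.0332
gripper_force: 25.0
```

Call:
jog_arm(
  moves=[
    [[0, 0, 0], 0, 7],
    [[0, 0, 0], 0, 7],
    [[0, 0, 0], 0, 7],
    [[0, 0, -2], 0, 7],
    [[0, 0, -5], 0, 8.76],
    [[0, 0, -5], 0, 8.76],
    [[-3.5, 1.4, -2], 0, 8.76],
    [[-4.5, 1.8, 0], 0, 8.76],
    [[-4.5, 1.8, 0], 0, 8.76],
    [[-2.5, 1, 0], 0, 8.76],
    [[0, 0, 0], 0, 8.76],
  ],
)

```text
time_s: 8.78
tcp_pos: [0.6029, 0.267, 0.1838]
eef_rot: [180.0, -0.0, -98.4]
contact_force: [-0.0, 0.1, 0.7]
gripper_width: 0.0877
gripper_force: 0.0
```

Run:
```python
from h import *
s=get_state();print(s['tcp_pos'],s['eef_rot'])
c=capture('wrist');cv2.imwrite('pics/w4.png',c['pixels'])
for k,z in (('spool_c',.05),('ring_c',.02),('bar_c',.022)):
  for r in regions_of(c,k)[:2]:
    q=rect(r['pixels']);print(k,r['confidence'],r['pixel'],q,ray(c,q[0],z,s))
t=capture('top');cv2.imwrite('pics/t4.png',cv2.resize(t['pixels'][80:220,90:310],None,fx=3,fy=3))
r=regions_of(t,'peg_c')[0];print(rect(r['pixels']),r['pixel'])
```

```text
[0.60286926 0.26699608 0.18375668] [ 1.79981057e+02 -1.16309784e-02 -9.83796677e+01]
spool_c 0.95 [252.8, 175.1] ((252.7000274658203, 175.40000915527344), (47.750389099121094, 53.44248962402344), 18.434947967529297) [0.6058928  0.26197774]
ring_c 0.85 [423.6, 28.9] ((430.5, 22.5), (45.0, 71.0), 90.0) [0.4170231  0.14568616]
ring_c 0.77 [441.2, 123.1] ((432.5, 121.5), (57.0, 63.0), 90.0) [0.41387248 0.23960623]
bar_c 0.86 [357.9, 201.5] ((354.6399841308594, 205.0199737548828), (32.399993896484375, 88.59999084472656), 53.13010025024414) [0.49973914 0.31901537]
((224.5, 120.5), (17.0, 13.0), 90.0) [222.8, 120.4]
```

View pics/w4.png

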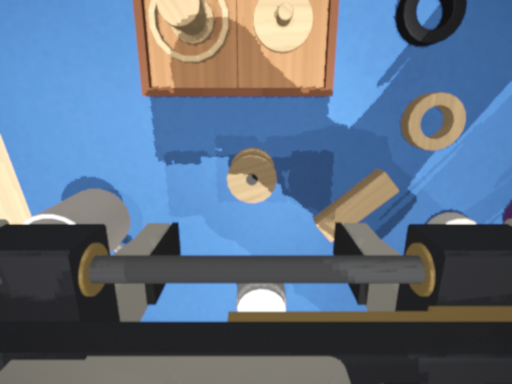

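Wrist view: the spool's dot is at (252,179), with the peg standing in the cup at the top left. The ring is at (434,121) and the bar at (357,204), both clear.

Call:
jog_arm(
  moves=[
    [[0.17, -0.2, 5], 0, 8.76],
    [[0, 0, 5], 0, 8.76],
    [[0, 0, 4], 0, 8.76],
    [[0, 0, 1.5], 0, 8.76],
    [[0, 0, 0.4], 0, 8.76],
    [[0, 0, 0], 0, 8.76],
    [[0, 0, 0], 0, 4],
    [[0, 0, 0], 0, 4],
    [[0, 0, 0], 0, 4],
    [[0, 0, 0], 0, 4],
    [[0, 0, 0], 0, 4],
  ],
)

```text
time_s: 10.45
tcp_pos: [0.6054, 0.2633, 0.0252]
eef_rot: [-180.0, 0.0, -98.5]
contact_force: [-0.1, 0.5, 1.2]
gripper_width: 0.0492
gripper_force: 25.0
```

Call:
jog_arm(
  moves=[
    [[0, 0, -4], 0, 4],
    [[0, 0, -5], 0, 4],
    [[0, 0, -3.5], 0, 4],
    [[3, -0.66, 0], 0, 4],
    [[5, -1.1, 0], 0, 4],
    [[5, -1.1, 0], 0, 4],
    [[5, -1.1, 0], 0, 4],
    [[5, -1.1, 0], 0, 4],
    [[4.05, -0.87, 0], 0, 4],
    [[0, 0, 0], 0, 4],
    [[0, 0, 0], 0, 4],
  ],
)

```text
time_s: 11.82
tcp_pos: [0.6237, -0.0132, 0.1499]
eef_rot: [180.0, 0.0, -98.6]
contact_force: [0.2, -0.4, -0.1]
gripper_width: 0.0493
gripper_force: 25.0
```

Run:
```python
from h import *
s=get_state();print(s['tcp_pos'],s['eef_rot'],jog([.624,-.0125,.037]))
```

```text
[ 0.62369792 -0.01318675  0.14987717] [ 1.79982865e+02  3.45356473e-03 -9.85723751e+01] [-0.07 -0.02 11.29]
```

Call:
jog_arm(
  moves=[
    [[0, 0, 5], 0, 4],
    [[0, 0, 4], 0, 4],
    [[0, 0, 1.5], 0, 4],
    [[0, 0, 0.5], 0, 4],
    [[0, 0, 0.15], 0, 4],
    [[0, 0, 0], 0, 4],
    [[0, 0, 0], 0, 4],
  ],
)

```text
time_s: 12.7
tcp_pos: [0.6244, -0.013, 0.0396]
eef_rot: [-179.9, 0.0, -98.5]
contact_force: [-0.2, -0.1, -0.7]
gripper_width: 0.0496
gripper_force: 25.0
```

Call:
jog_arm(
  moves=[
    [[0, 0, 0.25], 0, 4],
    [[0, 0, 0], 0, 4],
    [[0, 0, 0], 0, 7.5],
    [[0, 0, 0], 0, 7.5],
    [[0, 0, 0], 0, 7.5],
    [[0, 0, -2], 0, 7.5],
    [[0, 0, -4], 0, 7.5],
    [[0, 0, -5], 0, 8.76],
    [[0, 0, -4], 0, 8.76],
  ],
)

```text
time_s: 13.82
tcp_pos: [0.624, -0.0132, 0.188]
eef_rot: [-179.9, 0.0, -98.5]
contact_force: [0.2, 0.9, 0.1]
gripper_width: 0.0865
gripper_force: 0.0
```

Call:
jog_arm(
  moves=[
    [[-2, 2.4, 0], 0, 8.76],
    [[-3.7, 4.2, 0], 0, 8.76],
    [[-3.7, 4.2, 0], 0, 8.76],
    [[-3.7, 4.2, 0], 0, 8.76],
    [[-3.7, 4.2, 0], 0, 8.76],
    [[-3, 3.4, 0], 0, 8.76],
    [[-2, 2.3, 0], 0, 8.76],
    [[0, 0, 0], 0, 8.76],
    [[0, 0, 0], 0, 8.76],
  ],
)

```text
time_s: 14.95
tcp_pos: [0.4099, 0.2393, 0.1861]
eef_rot: [-180.0, -0.0, -98.5]
contact_force: [0.0, -0.7, -1.1]
gripper_width: 0.0875
gripper_force: 0.0
```

Run:
```python
from h import *
s=get_state();print(s['tcp_pos'],s['eef_rot'])
c=capture('wrist');im=c['pixels']
for k,z in (('ring_c',.02),):
  for r in regions_of(c,k)[:3]:
    q=rect(r['pixels']);print(k,r['confidence'],r['pixel'],q,ray(c,q[0],z,s),im[r['pixels']].mean(0))
t=capture('top');a=cv2.resize(t['pixels'][90:190,185:305],None,fx=3.2,fy=3.2)
cv2.imwrite('pics/w5.png',np.hstack([cv2.resize(im,(410,320)),a[:320]]))
```

```text
[0.40992332 0.23932059 0.18605685] [-1.79999550e+02 -4.92429382e-03 -9.84946815e+01]
ring_c 0.88 [257.5, 184.6] ((257.7500305175781, 171.75), (53.03300476074219, 53.740108489990234), 45.0) [0.40846554 0.23881067] [124.65995397 155.94073648 178.00863061]
ring_c 0.69 [233.0, 59.2] ((238.75001525878906, 71.24998474121094), (60.81117630004883, 60.10407257080078), 45.0) [0.41208686 0.13396885] [49.00705882 42.53552941 40.01647059]
```

View pics/w5.png

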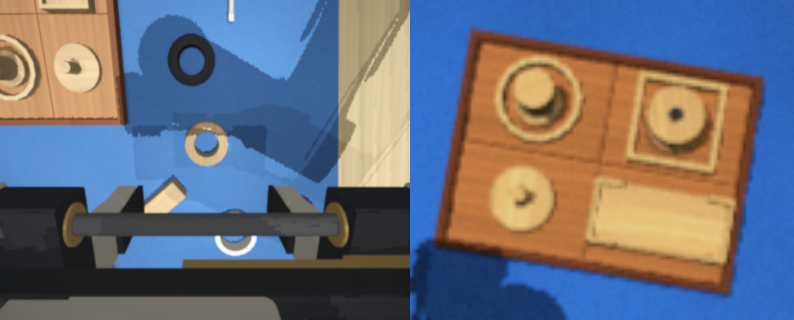

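The wooden ring is at wrist pixel (258,172), mean colour tan; the black ring at (239,71) is the look-alike. The top crop shows the peg standing in the cup and the spool in the well.

Call:
jog_arm(
  moves=[
    [[0, 0.2, 5], 0, 8.76],
    [[0, 0, 5], 0, 8.76],
    [[0, 0, 4], 0, 8.76],
    [[0, 0, 2], 0, 8.76],
    [[0, 0, 1], 0, 8.76],
    [[0, 0, 0.6], 0, 8.76],
    [[0, 0, 0], 0, 8.76],
    [[0, 0, 0], 0, 8.76],
  ],
)

```text
time_s: 16.1
tcp_pos: [0.4083, 0.2401, 0.0108]
eef_rot: [-180.0, 0.1, -98.5]
contact_force: [-0.6, 0.6, -0.2]
gripper_width: 0.0878
gripper_force: 0.0
```

Call:
jog_arm(
  moves=[
    [[0, 0, 0.65], 0, 8.76],
    [[0, 0, 0], 0, 8.76],
    [[0, 0, 0], 0, 5],
    [[0, 0, 0], 0, 5],
    [[0, 0, 0], 0, 5],
    [[0, 0, 0], 0, 5],
    [[0, 0, 0], 0, 5],
  ],
)

```text
time_s: 16.98
tcp_pos: [0.408, 0.2398, 0.0036]
eef_rot: [-180.0, 0.0, -98.5]
contact_force: [-0.1, 0.9, 0.5]
gripper_width: 0.0584
gripper_force: 24.9
```

Call:
jog_arm(
  moves=[
    [[0, 0, -4], 0, 5],
    [[0, 0, -5], 0, 5],
    [[0, 0, -4], 0, 5],
    [[1.5, -2.55, 0], 0, 5],
    [[2.5, -4.27, 0], 0, 5],
    [[2.5, -4.27, 0], 0, 5],
    [[2, -3.41, 0], 0, 5],
    [[1, -1.7, 0], 0, 5],
    [[0, 0, 0], 0, 5],
    [[0, 0, 0], 0, 5],
  ],
)

```text
time_s: 18.23
tcp_pos: [0.5533, 0.122, 0.1334]
eef_rot: [180.0, -0.0, -98.5]
contact_force: [0.6, -0.2, -0.2]
gripper_width: 0.0587
gripper_force: 24.9
```

Run:
```python
from h import *
s=get_state();print(s['tcp_pos'],s['eef_rot'],s['gripper_width'],jog([.554,.1218,.0265]))
```

```text
[0.55330232 0.12201924 0.13335724] [ 1.79964128e+02 -8.22829169e-03 -9.85253804e+01] 0.05872361132252663 [ 1.000e-02 -8.000e-02  1.069e+01]
```

Call:
jog_arm(
  moves=[
    [[0, -0.05, 4], 0, 5],
    [[0, 0, 3], 0, 5],
    [[0, 0, 2], 0, 5],
    [[0, 0, 1], 0, 5],
    [[0, 0, 0.5], 0, 5],
    [[0, 0, 0], 0, 5],
    [[0, 0, 0], 0, 5],
  ],
)

```text
time_s: 19.1
tcp_pos: [0.555, 0.122, 0.0293]
eef_rot: [-179.9, 0.0, -98.5]
contact_force: [-0.8, 0.3, 0.4]
gripper_width: 0.0581
gripper_force: 24.9
```

Going 0.3 cm lower, releasing, and then lifting.

Call:
jog_arm(
  moves=[
    [[0, 0, 0.3], 0, 5],
    [[0, 0, 0], 0, 5],
    [[0, 0, 0], 0, 7.2],
    [[0, 0, 0], 0, 7.2],
    [[0, 0, 0], 0, 7.2],
    [[0, 0, -1], 0, 7.2],
    [[0, 0, -3], 0, 7.2],
    [[0, 0, -5], 0, 7.2],
    [[0, 0, -5], 0, 7.2],
    [[0, 0, -2], 0, 7.2],
  ],
)

```text
time_s: 20.35
tcp_pos: [0.5558, 0.1221, 0.19]
eef_rot: [-179.7, 0.2, -98.5]
contact_force: [0.0, -0.8, -0.3]
gripper_width: 0.0721
gripper_force: 0.0
```

Call:
jog_arm(
  moves=[
    [[-4, 1.9, 0], 0, 7.2],
    [[-5, 2.35, 0], 0, 7.2],
    [[-5, 2.35, 0], 0, 7.2],
    [[-4.6, 2.1, 0], 0, 7.2],
    [[0, 0, 0], 9.76, 7.2],
    [[0, 0, 0], 9.76, 7.2],
    [[0, 0, 0], 9.76, 7.2],
    [[0, 0, 0], 9.76, 7.2],
    [[0, 0, 0], 9.76, 7.2],
    [[0, 0, 0], 0, 7.2],
  ],
)

```text
time_s: 21.6
tcp_pos: [0.4961, 0.3185, 0.1862]
eef_rot: [180.0, 0.0, -147.3]
contact_force: [0.6, 0.4, 0.1]
gripper_width: 0.0717
gripper_force: 0.0
```

Run:
```python
from h import *
s=get_state();print(s['tcp_pos'],s['eef_rot'])
c=capture('wrist');im=c['pixels']
for r in regions_of(c,'bar_c')[:2]:
    q=rect(r['pixels']);w=np.array([ray(c,p,.022,s) for p in cv2.boxPoints(q)]);print(r['confidence'],q,w.mean(0),(w[1]-w[0]).round(3),(w[2]-w[1]).round(3))
t=capture('top');a=cv2.resize(t['pixels'][90:190,185:305],None,fx=3.2,fy=3.2)
for r in regions_of(t,'bar_c')[:2]:
    q=rect(r['pixels']);w=np.array([ray(t,p,.022) for p in cv2.boxPoints(q)]);print(r['confidence'],q,w.mean(0),(w[1]-w[0]).round(3),(w[2]-w[1]).round(3))
cv2.imwrite('pics/w6.png',np.hstack([cv2.resize(im,(410,320)),a[:320]]))
```

```text
[0.49607644 0.31846106 0.18623047] [ 1.79992743e+02  3.18582595e-02 -1.47261310e+02]
0.77 ((260.0, 173.0), (86.0, 28.0), 90.0) [0.49638543 0.32274922] [-0.016  0.025] [0.08  0.053]
0.84 ((150.57693481445312, 175.61538696289062), (26.07090950012207, 12.480754852294922), 56.3099365234375) [0.48381343 0.31403532] [ 0.02  -0.028] [-0.06  -0.042]
```

View pics/w6.png

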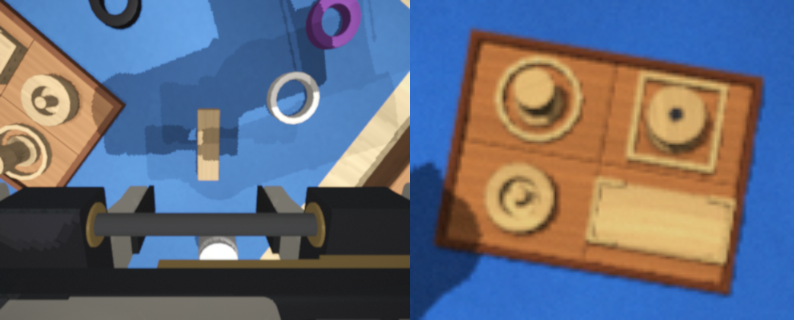

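Wrist view: the bar is aligned with the tool at (260,173), and the ring sits round the post.

Call:
jog_arm(
  moves=[
    [[-0.1, 0.25, 5], 0, 7.2],
    [[0, 0, 5], 0, 7.2],
    [[0, 0, 4], 0, 7.2],
    [[0, 0, 2], 0, 7.2],
    [[0, 0, 1], 0, 7.2],
    [[0, 0, 0.5], 0, 7.2],
    [[0, 0, 0], 0, 7.2],
    [[0, 0, 0], 0, 7.2],
  ],
)

```text
time_s: 22.8
tcp_pos: [0.496, 0.3216, 0.0115]
eef_rot: [180.0, 0.1, -147.3]
contact_force: [-0.4, 0.2, 0.4]
gripper_width: 0.0721
gripper_force: 0.0
```

Call:
jog_arm(
  moves=[
    [[0, 0, 0.7], 0, 7.2],
    [[0, 0, 0], 0, 7.2],
    [[0, 0, 0], 0, 2],
    [[0, 0, 0], 0, 2],
    [[0, 0, 0], 0, 2],
    [[0, 0, 0], 0, 2],
    [[0, 0, 0], 0, 2],
    [[0, 0, -4], 0, 2],
    [[0, 0, -5], 0, 2],
    [[0, 0, -5], 0, 2],
    [[0, 0, 0], 0, 2],
  ],
)

```text
time_s: 24.18
tcp_pos: [0.4975, 0.323, 0.1482]
eef_rot: [179.9, 0.5, -147.3]
contact_force: [-0.4, 0.8, -1.8]
gripper_width: 0.0297
gripper_force: 25.0
```

Call:
jog_arm(
  moves=[
    [[0, 0, 0], -9.76, 2],
    [[0, 0, 0], -9.76, 2],
    [[0, 0, 0], -9.76, 2],
    [[0, 0, 0], -9.76, 2],
    [[0, 0, 0], -9.76, 2],
    [[0, 0, 0], 0, 2],
  ],
)

```text
time_s: 24.92
tcp_pos: [0.4952, 0.3208, 0.1426]
eef_rot: [179.9, -0.1, -98.6]
contact_force: [-0.3, 0.5, -1.6]
gripper_width: 0.0297
gripper_force: 25.0
```

Call:
jog_arm(
  moves=[
    [[3, -0.83, 0], 0, 2],
    [[5, -1.39, 0], 0, 2],
    [[5, -1.39, 0], 0, 2],
    [[5, -1.39, 0], 0, 2],
    [[5, -1.39, 0], 0, 2],
    [[4.2, -1.17, 0], 0, 2],
    [[3, -0.83, 0], 0, 2],
    [[1, -0.28, 0], 0, 2],
    [[0, 0, 0], 0, 2],
    [[0, 0, 0], 0, 2],
  ],
)

```text
time_s: 26.18
tcp_pos: [0.535, 0.0005, 0.1434]
eef_rot: [180.0, 0.0, -98.6]
contact_force: [0.6, 0.3, -0.5]
gripper_width: 0.0295
gripper_force: 25.0
```

Run:
```python
from h import *
s=get_state();print(s['tcp_pos'],s['eef_rot'],s['gripper_width'],jog([.536,.0002,.0285]))
c=capture('wrist')
cv2.imwrite('pics/w7.png',c['pixels'])
```

```text
[5.35023917e-01 5.01499487e-04 1.43445698e-01] [ 1.79994188e+02  4.62163760e-03 -9.85554472e+01] 0.02948696760204935 [ 0.02 -0.1  11.49]
```

View pics/w7.png

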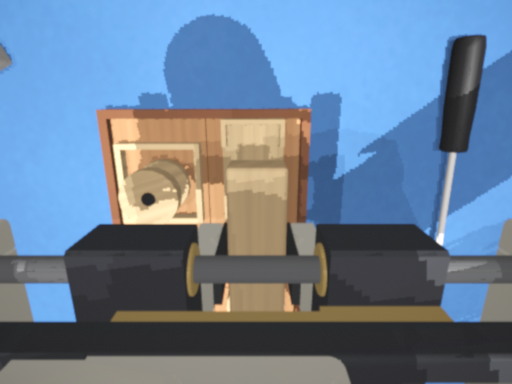

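Wrist view: the bar's far end at (257,165) points along the trough, whose far stop is centred at about (253,122). The spool stands centred in the well at (150,190).

Call:
jog_arm(
  moves=[
    [[0, -0.1, 4], 0, 2],
    [[0, 0, 4], 0, 2],
    [[0, 0, 2], 0, 2],
    [[0, 0, 1], 0, 2],
    [[0, 0, 0.4], 0, 2],
    [[0, 0, 0], 0, 2],
    [[0, 0, 0], 0, 2],
  ],
)

```text
time_s: 27.1
tcp_pos: [0.5366, -0.0002, 0.0304]
eef_rot: [-179.9, 0.0, -98.5]
contact_force: [-0.7, 0.5, -1.2]
gripper_width: 0.0295
gripper_force: 25.0
```

Call:
jog_arm(
  moves=[
    [[0, 0, 0.2], 0, 2],
    [[0, 0, 0], 0, 2],
    [[0, 0, 0], 0, 4.6],
    [[0, 0, 0], 0, 4.6],
    [[0, 0, 0], 0, 4.6],
    [[0, 0, -1], 0, 4.6],
    [[0, 0, -3], 0, 4.6],
    [[0, 0, -5], 0, 4.6],
    [[0, 0, -5], 0, 4.6],
    [[4, 0, -2], 0, 4.6],
    [[5, 0, 0], 0, 4.6],
    [[5, 0, 0], 0, 4.6],
  ],
)

```text
time_s: 28.6
tcp_pos: [0.5151, -0.14, 0.189]
eef_rot: [-179.9, 0.0, -98.5]
contact_force: [-0.1, 0.3, 0.2]
gripper_width: 0.0462
gripper_force: 0.0
```

Call:
jog_arm(
  moves=[
    [[5, 0, 0], 0, 4.6],
    [[5, 0, 0], 0, 4.6],
    [[0, 0, 0], 0, 4.6],
    [[0, 0, 0], 0, 4.6],
  ],
)

```text
time_s: 29.1
tcp_pos: [0.5003, -0.2379, 0.188]
eef_rot: [-180.0, 0.0, -98.6]
contact_force: [-0.1, 0.4, -1.0]
gripper_width: 0.046
gripper_force: 0.0
```

Run:
```python
from h import *
t=capture('top');a=cv2.resize(t['pixels'][90:190,185:305],None,fx=3.2,fy=3.2)
s=capture('side');b=cv2.resize(s['pixels'][150:240,135:275],None,fx=3,fy=3.555)
cv2.imwrite('pics/f.png',np.hstack([b[:320,:410],a[:320]]))
```

```text
(no output)
```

View pics/f.png

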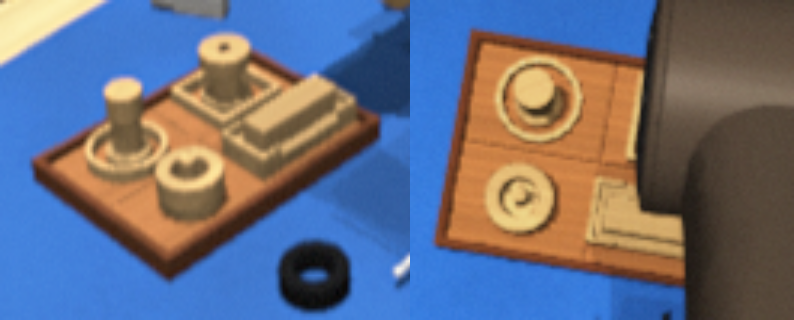

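The side and top crops show all four pieces seated: the peg in the cup, the spool in the well, the ring over the post, and the bar between the rails. I'm handing the job in.

```bash
python3 -c "
from plant import close_job
print(close_job())"
```

```text
the job is handed in; nothing more can be done
None
```

The kit is packed and the job is handed in: the last side and top views show the peg in the cup, spool in the well, ring over the post and long bar between the rails. I never gripped the dowel or short bar, though I did not re-measure them at the end, and the job gave no verdict when handed in.

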